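# Ready the shelf-ticket printer

### The job

Make the shelf-ticket printer ready: with a fingertip roll its blue thumbwheel until the blue guide holds the stack of tickets snug against the steel fence. Then fit the loose blue cover: hook its orange tongue under the printer's orange lip with the opposite edge still raised, lower that edge until the cover lies flat inside the printer's rim, and let go. Do not push guide or tickets by hand, and leave the other goods on the bench where they are.

Things in the scene. Friction and masses are not known exactly. Their poses are not given: they have to be found in the camera images.
- printer: White shelf-ticket printer, fixed; origin on the bench. Its x axis points from the thumbwheel (near the robot) to the far rim, y left seen along x, z up. Spans x -125 to +90, y +-86 mm. Along x: wheel housing (-125 to -62, top z = 78 mm), orange lip, open ticket magazine (x -36 to +74, y +-66 mm, floor z = 24 mm) with guide, tickets, fence (tops at z = 55 mm, below the cover's seat).
- wheel_crest (a point): Fixed point on the crest of the blue ribbed thumbwheel, mid-width, 83 mm above the bench; axes as the printer's. Wheel radius 40, width 24 mm, axle along the printer's x. Only 5 mm stand proud of the deck, with cheeks close on both sides, so it cannot be pinched: press the crest with a closed fingertip (3 to 10 N) and stroke to the printer's +y; lift, go back, stroke again.
- wheel (a joint): Turn of the thumbwheel, rad, 0 to 3.75; grows as the crest is rolled towards the printer's +y. 1 rad = 40 mm of stroke at the rim = 16 mm of guide travel. Light friction (about 0.5 N at the rim); it stays where it is left.
- guide_face (a point): Middle of the face of the blue guide that meets the tickets (face looks to the printer's +y), axes as the printer's, 40 mm above the bench. Guide plate 85 (x) x 6 (y) x 30 (z) mm; only the wheel drives it, over 60 mm towards +y, and it is not to be pushed by hand.
- fence_face (a point): Middle of the face of the steel fence (fixed; face looks to the printer's -y), axes as the printer's, 40 mm above the bench. Fence plate 100 x 6 x 30 mm. With the 60 mm stack held snug, guide face and fence face are 60 mm apart.
- stack_center (a point): Centre of the loose stack of yellow plastic tickets, 95 (x) x 60 (y) x 24 (z) mm, 0.16 kg, lying on the magazine floor within 2 mm of the fence; the guide can push it there.
- seat (a point): Centre of the cover's seat on the printer, at seat height, 62 mm above the bench; axes as the printer's. From this point: wall under the lip at x = -66 mm, far rim at x = +66 mm (8 mm high above the seat), side rims at y = +-76.5 mm (6 mm high). The flat cover (128 x 146 mm) so has 2 mm of play either way in x and 3.5 mm in y.
- lip_edge (a point): Middle of the lower free edge of the orange lip, at x = -50 mm, z = +14 mm from the seat point. The lip (130 mm wide, 5 mm thick) overhangs the seat from the wall at x = -66 to x = -50 mm, so the cover cannot drop straight in: the tongue goes under it towards the printer's -x with the far edge raised about 0.2 rad to clear the far rim; then the far edge is turned down.
- cover_handle (a point): Centre of the cover's black handle block, 24 (x) x 50 (y) x 30 (z) mm, 20 mm above the cover's underside (block from 5 to 35 mm above it), over the centre of the outline, near the centre of mass. Axes are the cover's: x from the orange tongue to the opposite edge, z up. Loose blue cover, about 0.22 kg, plate 5 mm thick, 128 (x) x 146 (y) mm over all, flat on the bench at first.
- tongue_edge (a point): Middle of the lower outer edge of the cover's orange tongue: 64 mm from the cover's centre along its -x, on its underside; axes the cover's. The tongue is 22 mm long (x) and 110 mm wide (y), 5 mm thick.
- cover_base (a point): Centre of the cover's underside (20 mm below the handle point). Seated, it lies at the seat point.
- tin_a_mid (a point): Middle of a lime-green tin, 64 mm across, 105 mm tall, standing between the work places; leave alone.
- tin_b_mid (a point): Middle of a second such tin, at the back; leave alone.
- popcorn_mid (a point): Middle of a cream carton, 75 x 110 mm, 185 mm tall in all; leave alone.
- tape_mid (a point): Middle of a brown tape roll lying flat, 110 mm across, 48 mm tall; leave alone.

How it is judged:
By the outcome, as a careful person would: the job done as asked, in the order asked, and still so for the second after the job is handed in, with the robot touching nothing.
It also fails if it takes over 64 s, if anything falls off the work surface, if the arm or the gripper's body presses on something with over 40 N, if the wrist force passes 120 N, or if a joint passes its speed limit or range.

### The arm

A 6-joint arm with a two-finger parallel gripper is mounted at the origin on the work surface. World frame = base frame: x ahead of the robot, y to its left, z up, the work surface at z = 0. Lengths are in mm, angles in rad, forces in N, time in s.
With the tool pointing down it reaches from about 275 to 1000 mm from the base axis. Payload 8.4 kg.
Tool frame: the origin (TCP) lies at the very end of the fingers, on their centre line; the grasp point (between the pads) lies 19 mm behind it; z points along the fingers, y is the direction in which the jaws open and shut (so a half turn about z gives the same grasp; the last joint's range is limited). The gripper opens to 85 mm and grips with 20 to 120 N. Pads are 22 mm wide; open, the fingers measure 114 mm over their backs; the gripper's body (76 mm by 85 mm) begins 54 mm behind the grasp point. The pads swing forward as they close: fully open they stand 13 mm farther back than shut.
Start: joints at [1.176, 0.353, 1.633, -0, 1.155, -0.002], TCP at [239.234, 577.404, 231.281] pointing down, gripper open.
Joint ranges: [-2.63, 2.63], [-0.92, 2.1], [0.06, 2.66], [-1.3, 4.44], [0, 2.69], [-3.02, 3.02]. Speed limits (rad/s): [2.22, 2.22, 2.79, 3.14, 3.14, 3.14].

### API

Orientations are given as [roll, pitch, yaw] about the fixed x, y, z axes, in that order (R = Rz(yaw) Ry(pitch) Rx(roll)).
In Python, from rig import sense, grab_frame, get_calibration, sign_off, boxes_of, trace gives the robot as it stands.
- The arm moves only by the tool servo_tool, never from a script. Its argument "rows" is a list of rows, each a list of 3 entries, a list of its own where there are three numbers: the finger opening in mm, from 0 to 85.4, then the shift along the tool's x, y, z in mm, then the turn, a rotation vector about the tool's x, y, z in degrees. A call has 1 to 8 rows; each row shifts and turns the commanded pose from where the row before left it, along the tool's axes as they then stand; what a row does not reach is not made up. A row lasts 1/8 s, in which the tool goes at most 62.5 mm and 10.7 degrees, less where a joint would pass 70% of its speed; a pose out of reach is approached as far as the arm can. A call is refused whole if a number of a shift passes 62.5 or a number of a turn 10.7, either way. A call with a gripper value outside its range is refused whole. The fingers move at their own pace and stop on an object; "force" is the grip in N (left out, the last holds). Time passes only in rows, so rows that do not move let the fingers close. It gives the time, the measured TCP pose, the force and the opening at its end, in the units of the state.
- sense(): the state, without advancing time (a new reading comes with each control period).
- grab_frame(name): name is "side" or "top"; returns the picture (420x560x3 uint8, blue, green, red); there is no depth.
- get_calibration(name): a dict with "intrinsics" (3x3 intrinsics, pixels), "world_to_cam" (4x4, takes a point from world to camera coordinates). Camera axes: x right, y down, z forward; pixel columns grow to the right and rows downward; lengths in mm; the calibration is good to about 2 mm. A picture is of the moment at which its call begins. get_calibration takes no time and is no camera call.
- sign_off(): hands the job in, once; it reports no verdict.
Trained networks look in the newest picture that a camera, given by its name, has taken for a name from the list of things; names that differ only in an ending like _2 or _b are one class to them, and where a whole thing is asked for, a point or a joint stands for the part that bears it (a point fixed in the world has none). Each returns a list of dicts, best first, with "conf" (0 to 1); they miss things now and then, are a little off and sometimes report something else, mostly with a low value. They report only what shows in the picture. A call takes as long as a camera call.
- boxes_of(camera, thing): "centre" ([x, y, z] in mm, in the coordinates of the camera as it stood for that picture, good to about 4 mm: the middle of the surface that is visible of it).
- trace(camera, thing): "mask" (420x560 bool, what is visible of it).
The state is a dict: "clock": time; "qpos": joint angles; "qvel": joint speeds; "joint_efforts": joint torques, N m; "eef_pos": TCP position; "tcp_rot": TCP orientation; "contact_force": force on the tool from outside, world axes, zero at the start; "wrist_torque": the same for the moment, N m; "opening": opening from 0.0 (shut) to 1.0 (fully open).
Only numpy, scipy, OpenCV 4.12 (cv2) and the standard library are available. Lean on these libraries where they do the work, as an engineer would, in place of code of your own. Each camera call takes 0.05 s, during which the arm holds its last target. There are 200 camera calls.

## Working session

There is one attempt and no reset: what is moved stays moved. The work goes in short steps, Python scripts to look and compute and a tool call to move; the robot and the scene stay as the last step left them, time stands still between calls to the robot, and variables do not carry over. Pictures are saved under pics/ and viewed, about 8 in all and at most 12, crops included, and the job is handed in when it is done.

Besides the shell and the picture viewer there is one more tool, called after "Call:" as name([rows], argument=value, ...), one row to a line, values as JSON. servo_tool: Moves the arm, as the interface text tells. Its arguments: {"type":"object","properties":{"rows":{"type":"array","items":{"type":"array"}},"force":{"type":"number"}},"required":["rows"]}

```bash
ls; mkdir -p pics; cat > h.py <<'E'
import numpy as np, cv2
from rig import *
from scipy.spatial.transform import Rotation as R
def cal(n):
    c=get_calibration(n); return np.array(c["intrinsics"]),np.array(c["world_to_cam"])
def c2w(n,p):
    K,T=cal(n); return np.linalg.inv(T)[:3]@np.r_[p,1]
def proj(n,P):
    K,T=cal(n); q=T[:3]@np.r_[P,1]; q=K@q; return q[:2]/q[2]
def ray(n,uv,z):
    K,T=cal(n); Ti=np.linalg.inv(T); d=Ti[:3,:3]@np.linalg.inv(K)@np.r_[uv,1]; o=Ti[:3,3]
    return o+d*(z-o[2])/d[2]
E
python3 - <<'E'
from h import *
for n in("top","side"):
    cv2.imwrite(f"pics/{n}0.png",grab_frame(n))
    K,T=cal(n); print(n,K[0,0],np.linalg.inv(T)[:3].round(3).tolist())
    for t in("printer","wheel","guide_face","fence_face","stack_center","cover_handle","cover_base","tongue_edge","lip_edge","tin_a_mid","popcorn_mid","tape_mid"):
        try:
            for d in boxes_of(n,t)[:3]: print(t,round(d["conf"],2),c2w(n,d["centre"]).round(0))
        except Exception as e: print(t,e)
print(sense())
E
```

```text
pics
top 459.8109301474606 [[0.001, -0.978, 0.208, 318.471], [-1.0, 0.0, 0.007, -12.329], [-0.007, -0.208, -0.978, 1408.082]]
printer 0.65 [479. 172.  71.]
wheel 0.66 [430. 169.  81.]
wheel 0.35 [477. 171.  70.]
fence_face 0.41 [527. 244.  58.]
fence_face 0.33 [427. 166.  80.]
stack_center 0.67 [533. 213.  48.]
cover_handle 0.95 [ 516. -180.    4.]
cover_base 0.87 [ 516. -180.    5.]
tongue_edge 0.65 [ 517. -184.    2.]
tongue_edge 0.57 [428. 168.  84.]
lip_edge 0.98 [477. 169.  70.]
tin_a_mid 0.79 [667.  -6. 107.]
tin_a_mid 0.62 [551. 141.  55.]
popcorn_mid 0.7 [ 506. -470.  149.]
tape_mid 0.7 [422. 438.  49.]
side 480.49615949661825 [[-0.994, -0.085, 0.066, 476.557], [-0.107, 0.675, -0.73, 1081.268], [0.017, -0.732, -0.681, 1090.803]]
printer 0.91 [481. 205.  61.]
printer 0.17 [ 518. -171.    7.]
wheel 0.4 [427. 173.  88.]
guide_face 0.59 [488. 209.  62.]
guide_face 0.48 [551. 139.  47.]
fence_face 0.6 [521. 240.  55.]
fence_face 0.37 [534. 211.  54.]
fence_face 0.26 [758. -65.  79.]
stack_center 0.85 [537. 210.  51.]
cover_handle 0.9 [ 516. -172.    3.]
cover_base 0.85 [ 516. -172.    1.]
tongue_edge 0.87 [ 521. -172.    8.]
lip_edge 0.72 [482. 203.  67.]
tin_a_mid 0.59 [676.  26.  84.]
popcorn_mid 0.62 [ 516. -442.  113.]
tape_mid 0.88 [421. 455.  48.]
{'clock': 1.3, 'qpos': array([ 1.17560119e+00,  3.53022508e-01,  1.63340228e+00,  5.79583409e-06,
        1.15520910e+00, -2.38064865e-03]), 'qvel': array([ 0.00072757,  0.00080371,  0.00032923,  0.00020272, -0.00158906,
        0.00035404]), 'joint_efforts': array([-4.31385861e-04, -6.05175447e+01, -3.42437947e+01, -5.18617674e-05,
        1.24617804e-03, -5.34623311e-06]), 'eef_pos': array([239.22955183, 577.39912036, 231.26592285]), 'tcp_rot': array([-3.14155144e+00, -5.40053400e-06,  2.74877582e+00]), 'contact_force': array([-0.04694467, -0.67315119, -0.34284852]), 'wrist_torque': array([-0.00581013, -0.00077149, -0.00444656]), 'opening': 1.002416901850891}
```

View pics/top0.png

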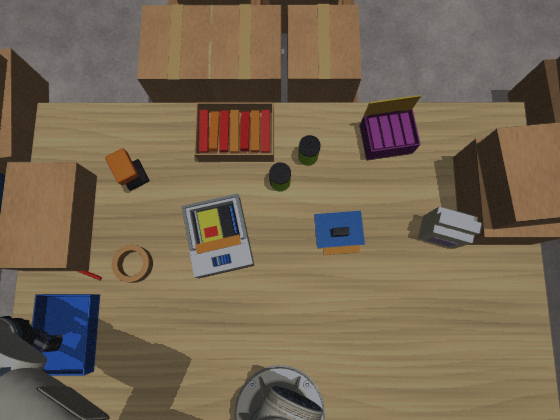

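View pics/side0.png

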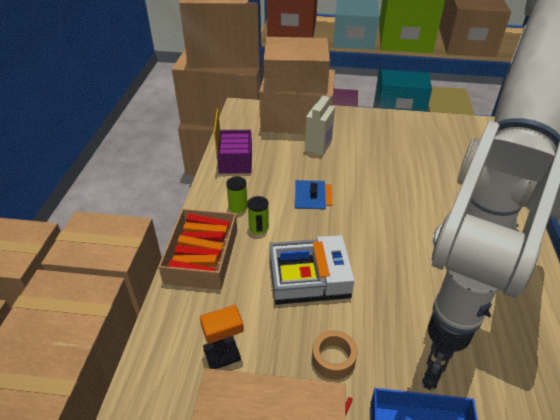

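The top view shows the printer at (218,235) with the wheel at (221,260), lying about +0.2 rad in yaw. The cover is at (340,230) with the tongue at (340,250). Next I measure from enlarged crops.

```bash
python3 - <<'E'
from h import *
t=cv2.imread("pics/top0.png");s=cv2.imread("pics/side0.png")
a=cv2.resize(t[185:285,170:270],(400,400),interpolation=cv2.INTER_CUBIC)
b=cv2.resize(t[200:265,305:375],(400,371)[:2],interpolation=cv2.INTER_CUBIC)[:200*2]
c=cv2.resize(s[225:305,262:362],(400,320),interpolation=cv2.INTER_CUBIC)
im=np.zeros((600,800,3),np.uint8); im[:400,:400]=a; im[:371,400:]=b
im[371:600,400:]=cv2.resize(s[225:305,262:362],(400,229)) 
cv2.imwrite("pics/c1.png",im)
grab_frame("top")
for n in("printer","cover_base","stack_center","wheel"):
  for d in trace("top",n)[:1]:
    m=np.array(d["mask"],np.uint8);cnt=max(cv2.findContours(m,0,2)[0],key=cv2.contourArea)
    print(n,d["conf"],m.sum(),cv2.minAreaRect(cnt))
hsv=cv2.cvtColor(t,cv2.COLOR_BGR2HSV)
def seg(name,lo,hi,box):
    x0,y0,x1,y1=box; m=cv2.inRange(hsv,lo,hi)*0; m[y0:y1,x0:x1]=cv2.inRange(hsv,lo,hi)[y0:y1,x0:x1]
    k,l,st,ce=cv2.connectedComponentsWithStats(m)
    for i in range(1,k):
        if st[i,4]>15:
            cnt=cv2.findContours((l==i).astype(np.uint8),0,2)[0][0]; print(name,st[i,4],ce[i],cv2.minAreaRect(cnt))
seg("orange",(8,170,120),(18,255,255),(180,230,260,260))
seg("blue",(100,120,50),(125,255,255),(180,190,260,285))
seg("yellow",(22,150,100),(35,255,255),(180,190,260,260))
seg("cover",(100,120,50),(125,255,255),(305,200,375,265))
seg("tongue",(8,170,120),(18,255,255),(305,240,375,265))
seg("handle",(0,0,0),(180,255,45),(320,220,360,245))
E
```

```text
printer 0.78 3637 ((216.19021606445312, 235.88778686523438), (74.45267486572266, 61.32218551635742), 77.90524291992188)
cover_base 0.8 1858 ((339.00689697265625, 232.58277893066406), (41.52273941040039, 47.58506393432617), 85.2363510131836)
stack_center 0.98 626 ((209.69232177734375, 225.0384979248047), (30.541051864624023, 20.807058334350586), 78.11134338378906)
wheel 0.64 198 ((221.11767578125, 259.9706115722656), (10.186494827270508, 20.130456924438477), 75.96376037597656)
orange 370 [217.71621622 243.51351351] ((217.8735809326172, 243.45220947265625), (8.61961555480957, 43.622745513916016), 77.00537872314453)
blue 87 [233. 219.] ((233.00003051757812, 219.00001525878906), (28.635456085205078, 2.987152099609375), 78.11134338378906)
blue 95 [224.14736842 259.14736842] ((224.11537170410156, 259.0769348144531), (8.43299388885498, 11.57085132598877), 78.69007110595703)
blue 33 [214.87878788 261.36363636] ((214.75, 261.25), (8.236878395080566, 3.7262067794799805), 78.69007110595703)
yellow 458 [209.08951965 223.31222707] ((209.5396270751953, 225.21131896972656), (30.96047592163086, 19.65744400024414), 79.3803482055664)
cover 1428 [338.75980392 228.70098039] ((338.99066162109375, 228.87567138671875), (33.605621337890625, 46.96809005737305), 85.71085357666016)
tongue 165 [341.04848485 249.32727273] ((341.10882568359375, 249.41468811035156), (6.059023857116699, 34.206642150878906), 85.60128784179688)
handle 36 [336.91666667 232.97222222] ((339.4554443359375, 231.55447387695312), (8.15930461883545, 16.51761817932129), 84.2894058227539)
```

View pics/c1.png

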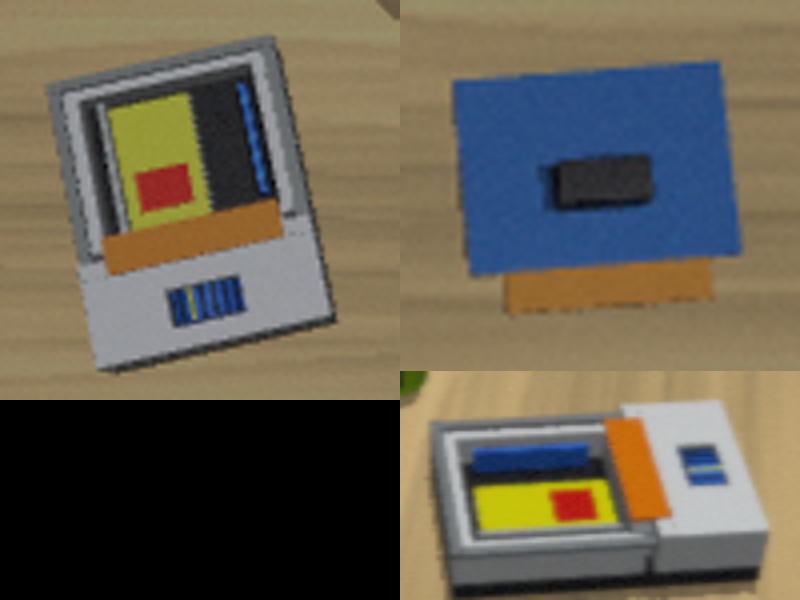

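```bash
cat > fit.py <<'E'
from h import *
from scipy.optimize import least_squares
def T(u,v): return ((u+.5)/4-.5+170,(v+.5)/4-.5+185)
def C(u,v): return ((u-400+.5)/(400/70)-.5+305,(v+.5)/(371/65)-.5+200)
def S(u,v): return ((u-400+.5)/4-.5+262,(v-371+.5)/(229/80)-.5+225)
def W(p,P): c,s=np.cos(p[2]),np.sin(p[2]); return [p[0]+c*P[0]-s*P[1],p[1]+s*P[0]+c*P[1],P[2]]
pts=[("top",T(103,238),(-62,65,81)),("top",T(278,202),(-62+31,-65,81)),("top",T(278,202),(-31,-65,81)),("top",T(284,236),(-62,-65,81)),("top",T(108,275),(-62,65,81)),
("top",T(48,88),(90,86,69)),("top",T(273,38),(90,-86,69)),("top",T(98,362),(-125,86,78)),("top",T(333,318),(-125,-86,78)),
("side",S(604,420),(-31,-65,81)),("side",S(640,419),(-62,-65,81)),("side",S(670,516),(-62,65,81)),("side",S(630,520),(-31,65,81)),
("side",S(431,423),(90,-86,69)),("side",S(721,402),(-125,-86,78)),("side",S(767,530),(-125,86,78))]
pts[0]=("top",T(103,238),(-31,65,81)); pts.pop(1)
cov=[("top",C(453,81),(64,73,5)),("top",C(720,62),(64,-73,5)),("top",C(741,254),(-42,-73,5)),("top",C(470,275),(-42,73,5)),("top",C(506,313),(-64,55,5)),("top",C(713,298),(-64,-55,5))]
def fit(pts,p0,only=None):
    pts=[q for q in pts if only is None or q[0]==only]
    f=lambda p:np.concatenate([proj(n,W(p,P))-uv for n,uv,P in pts])
    r=least_squares(f,p0,loss="soft_l1"); print(r.x.round(3)); print(f(r.x).reshape(-1,2).round(1).tolist()); return r.x
if __name__=="__main__":
    for o in (None,"top","side"): p=fit(pts,[500,170,.2],o)
    p=fit(pts,[500,170,.2],"top")
    for nm,q in(("wheel",(-93.5,0,83)),("seat",(19,0,62))): print(nm,W(p,q))
    for nm,uv,z in(("wheel",T(206,301),81),("guideR tops",T(238,84),55),("guide",T(265,194),55),("stack",T(213,210),48),("stack",T(190,94),48),("stackL",T(108,107),48)):
        P=ray("top",uv,z); c,s=np.cos(p[2]),np.sin(p[2]); d=P[:2]-p[:2]; print(nm,P.round(1),"local",(c*d[0]+s*d[1]).round(1),(-s*d[0]+c*d[1]).round(1))
    c=fit(cov,[510,-175,.1])
E
python3 fit.py
```

```text
[5.17589e+02 1.88292e+02 2.20000e-01]
[[-0.4, -0.5], [-0.2, -1.3], [0.4, 0.6], [0.2, 0.7], [-0.2, -0.6], [0.2, -0.5], [-0.3, 2.2], [-0.2, 0.0], [-1.2, -0.0], [0.4, -0.5], [0.6, 0.3], [-0.7, -0.2], [-0.1, -0.5], [0.0, -0.4], [0.7, 0.4]]
[5.17519e+02 1.88118e+02 2.21000e-01]
[[-0.4, -0.5], [-0.2, -1.2], [0.5, 0.6], [0.3, 0.7], [-0.1, -0.6], [0.3, -0.5], [-0.2, 2.2], [-0.1, 0.0]]
[5.17653e+02 1.88657e+02 2.20000e-01]
[[-1.2, 0.0], [0.4, -0.4], [0.6, 0.5], [-0.7, -0.1], [-0.1, -0.5], [0.0, -0.4], [0.7, 0.5]]
[5.17519e+02 1.88118e+02 2.21000e-01]
[[-0.4, -0.5], [-0.2, -1.2], [0.5, 0.6], [0.3, 0.7], [-0.1, -0.6], [0.3, -0.5], [-0.2, 2.2], [-0.1, 0.0]]
wheel [np.float64(426.29024834642547), np.float64(167.6363247565901), 83]
seat [np.float64(536.0579482165598), np.float64(192.27982420817216), 62]
wheel [426.3 167.7  81. ] local -93.5 0.1
guideR tops [590.5 151.8  55. ] local 63.3 -51.5
guide [507.4 129.7  55. ] local -22.7 -54.8
stack [496.3 168.9  48. ] local -24.9 -14.1
stack [584.3 188.6  48. ] local 65.2 -14.1
stackL [574.3 250.2  48. ] local 69.0 48.1Traceback (most recent call last):

[... 1421 characters left out ...]
f.fun(x, *self.args, **self.kwargs))
                      ~~~~~~~~^^^^^^^^^^^^^^^^^^^^^^^^^^^^^^
    return np.atleast_1d(self.fun(x))
                         ~~~~~~~~^^^
    return self.f(x, *self.args, **self.kwargs)
           ~~~~~~^^^^^^^^^^^^^^^^^^^^^^^^^^^^^^
  File "fit.py", line 15, in <lambda>
    f=lambda p:np.concatenate([proj(n,W(p,P))-uv for n,uv,P in pts])
                               ~~~~^^^^^^^^^^
  File "h.py", line 9, in proj
    K,T=cal(n); q=T[:3]@np.r_[P,1]; q=K@q; return q[:2]/q[2]
        ~~~^^^
  File "h.py", line 5, in cal
    c=get_calibration(n); return np.array(c["intrinsics"]),np.array(c["world_to_cam"])
ValueError: time passes only in moves, steps and waits
```

```bash
sed -i 's/^def cal(n):/from functools import lru_cache\n@lru_cache(None)\ndef cal(n):/' h.py; cat > plan.py <<'E'
from h import *
def Rm(r): return R.from_euler("xyz",r)
def plan(pos,rpy,n,start=None):
    """rows from current pose to target, straight line, shift in the tool's axes before the turn"""
    s=sense(); p=s["eef_pos"];q=Rm(s["tcp_rot"])
    if start: p,q=np.array(start[0]),Rm(start[1])
    rv=(q.inv()*Rm(rpy)).as_rotvec(); d=(np.array(pos)-p)/n
    st=R.from_rotvec(rv/n); out=[]
    for i in range(n):
        out.append([q.inv().apply(d).round(1).tolist(),np.degrees(rv/n).round(2).tolist()]); q=q*st
    print("clock",s["clock"]); print(str(out).replace(" ",""))
E
python3 - <<'E'
from fit import *
from plan import *
c=fit(cov,[510,-175,.1])
for uv in((280,172),(309,143)): print("tin",ray("top",uv,105).round(0))
plan([422.5,152,110],[np.pi,0,.22+np.pi],16)
E
```

```text
[ 5.16769e+02 -1.82695e+02  7.40000e-02]
[[-0.1, -0.1], [0.0, -0.2], [0.1, 0.2], [-0.1, -0.0], [0.1, 0.1], [-0.1, 0.1]]
tin [681.  -1. 105.]
tin [771. -87. 105.]
clock 1.55
[[[-20.8,-20.2,7.6],[-0.0,-0.0,-2.19]],[[-20.0,-21.0,7.6],[-0.0,-0.0,-2.19]],[[-19.2,-21.7,7.6],[-0.0,-0.0,-2.19]],[[-18.3,-22.4,7.6],[-0.0,-0.0,-2.19]],[[-17.4,-23.1,7.6],[-0.0,-0.0,-2.19]],[[-16.5,-23.8,7.6],[-0.0,-0.0,-2.19]],[[-15.6,-24.4,7.6],[-0.0,-0.0,-2.19]],[[-14.7,-25.0,7.6],[-0.0,-0.0,-2.19]],[[-13.7,-25.5,7.6],[-0.0,-0.0,-2.19]],[[-12.7,-26.0,7.6],[-0.0,-0.0,-2.19]],[[-11.7,-26.5,7.6],[-0.0,-0.0,-2.19]],[[-10.7,-26.9,7.6],[-0.0,-0.0,-2.19]],[[-9.7,-27.3,7.6],[-0.0,-0.0,-2.19]],[[-8.6,-27.6,7.6],[-0.0,-0.0,-2.19]],[[-7.5,-28.0,7.6],[-0.0,-0.0,-2.19]],[[-6.5,-28.2,7.6],[-0.0,-0.0,-2.19]]]
```

Call:
servo_tool([
  [0,[-20.8,-20.2,5],[0,0,-2.2]],
  [0,[-20,-21,5],[0,0,-2.2]],
  [0,[-19.2,-21.7,5],[0,0,-2.2]],
  [0,[-18.3,-22.4,5],[0,0,-2.2]],
  [0,[-17.4,-23.1,8],[0,0,-2.2]],
  [0,[-16.5,-23.8,8],[0,0,-2.2]],
  [0,[-15.6,-24.4,8],[0,0,-2.2]],
  [0,[-14.7,-25,8],[0,0,-2.2]],
], force=40)

```text
clock: 2.55
eef_pos: [331.3, 363.8, 179.2]
tcp_rot: [3.141, 0.0, 3.057]
contact_force: [1.1, -0.7, -0.7]
opening: -0.002
```

Call:
servo_tool([
  [0,[-13.7,-25.5,8],[0,0,-2.2]],
  [0,[-12.7,-26,8],[0,0,-2.2]],
  [0,[-11.7,-26.5,8],[0,0,-2.2]],
  [0,[-10.7,-26.9,8],[0,0,-2.2]],
  [0,[-9.7,-27.3,8],[0,0,-2.2]],
  [0,[-8.6,-27.6,8],[0,0,-2.2]],
  [0,[-7.5,-28,8],[0,0,-2.2]],
  [0,[-6.5,-28.2,8],[0,0,-2.2]],
])

```text
clock: 3.55
eef_pos: [423.4, 151.2, 115.2]
tcp_rot: [3.142, 0.001, -2.919]
contact_force: [0.9, 0.2, 0.5]
opening: -0.002
```

```bash
python3 - <<'E'
from plan import *
s=sense();print(s["eef_pos"],s["tcp_rot"],s["opening"],s["contact_force"])
plan([429.1,155,90],[np.pi,0,.22+np.pi],3)
E
```

```text
[423.36122763 151.18168402 115.23540726] [ 3.14153105e+00  6.03945450e-04 -2.91871679e+00] -0.0024914866063894384 [0.93945684 0.24211013 0.52505954]
clock 3.55
[[[-2.1,0.8,8.4],[0.0,0.01,0.05]],[[-2.1,0.8,8.4],[0.0,0.01,0.05]],[[-2.1,0.8,8.4],[0.0,0.01,0.05]]]
```

Call:
servo_tool([
  [0,[-2.1,0.8,10],[0,0,0]],
  [0,[-2.1,0.8,10],[0,0,0]],
  [0,[-2.1,0.8,8],[0,0,0]],
  [0,[0,0,2],[0,0,0]],
  [0,[0,0,2],[0,0,0]],
  [0,[0,0,0],[0,0,0]],
])

```text
clock: 4.3
eef_pos: [428.4, 155.9, 83.3]
tcp_rot: [-3.142, 0.0, -2.92]
contact_force: [0.6, 0.0, 0.5]
opening: -0.0
```

Call:
servo_tool([
  [0,[0,0,0.7],[0,0,0]],
  [0,[0,0,0],[0,0,0]],
])

```text
clock: 4.55
eef_pos: [428.5, 155.7, 82.7]
tcp_rot: [3.142, 0.0, -2.92]
contact_force: [0.0, -0.5, 0.1]
opening: 0.001
```

Call:
servo_tool([
  [0,[0,0,0.5],[0,0,0]],
  [0,[0,0,0],[0,0,0]],
])

```text
clock: 4.8
eef_pos: [428.6, 155.7, 82.4]
tcp_rot: [-3.142, 0.0, -2.92]
contact_force: [-0.0, -1.0, 4.7]
opening: -0.001
```

Call:
servo_tool([
  [0,[0,3,0],[0,0,0]],
  [0,[0,3,0],[0,0,0]],
])

```text
clock: 5.05
eef_pos: [427.3, 161.5, 82.8]
tcp_rot: [-3.141, 0.0, -2.92]
contact_force: [-2.7, -1.4, 13.9]
opening: 0.003
```

Call:
servo_tool([
  [0,[0,2,-0.6],[0,0,0]],
  [0,[0,3,-0.2],[0,0,0]],
])

```text
clock: 5.3
eef_pos: [426.1, 166.5, 83.0]
tcp_rot: [-3.142, 0.0, -2.92]
contact_force: [-0.3, -0.2, 1.1]
opening: -0.0
```

Call:
servo_tool([
  [0,[0,3,0],[0,0,0]],
  [0,[0,3,0],[0,0,0]],
])

```text
clock: 5.55
eef_pos: [424.8, 172.5, 83.0]
tcp_rot: [-3.142, 0.0, -2.92]
contact_force: [-0.8, -0.3, 4.3]
opening: -0.001
```

```bash
python3 - <<'E'
from h import *
i=grab_frame("top");j=grab_frame("side")
im=np.zeros((400,800,3),np.uint8);im[:,:400]=cv2.resize(i[185:285,170:270],(400,400),interpolation=2);im[:320,400:]=cv2.resize(j[225:305,262:362],(400,320),interpolation=2)
cv2.imwrite("pics/c2.png",im)
E
```

```text
(no output)
```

View pics/c2.png

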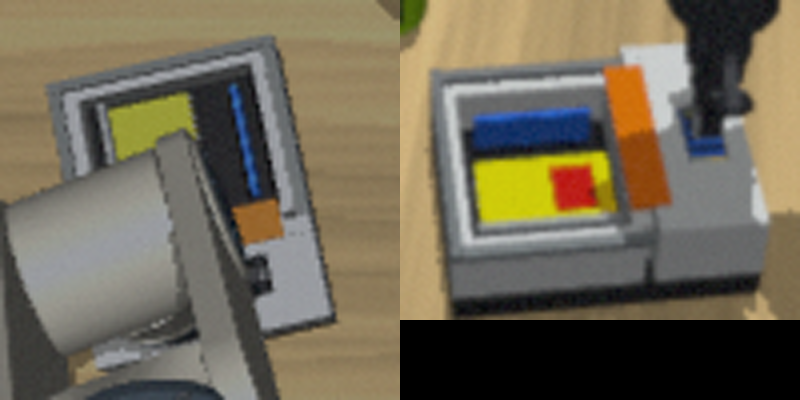

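Call:
servo_tool([
  [0,[0,4,0.2],[0,0,0]],
  [0,[0,4,0.5],[0,0,0]],
  [0,[0,2,-6],[0,0,0]],
  [0,[0,-16,-3],[0,0,0]],
  [0,[0,-13,0],[0,0,0]],
  [0,[0,0,6],[0,0,0]],
  [0,[0,0,3],[0,0,0]],
  [0,[0,0,0],[0,0,0]],
])

```text
clock: 6.65
eef_pos: [428.7, 153.6, 82.0]
tcp_rot: [-3.141, -0.001, -2.92]
contact_force: [-1.3, -1.6, 4.9]
opening: -0.002
```

Call:
servo_tool([
  [0,[0,4,-0.4],[0,0,0]],
  [0,[0,4,-0.2],[0,0,0]],
  [0,[0,4,0],[0,0,0]],
  [0,[0,4,0],[0,0,0]],
])

```text
clock: 7.15
eef_pos: [425.1, 169.6, 82.9]
tcp_rot: [-3.142, -0.001, -2.92]
contact_force: [-2.7, -1.2, 8.8]
opening: 0.001
```

Call:
servo_tool([
  [0,[0,4,0],[0,0,0]],
  [0,[0,4,0.3],[0,0,0]],
  [0,[0,4,0.4],[0,0,0]],
])

```text
clock: 7.52
eef_pos: [422.4, 181.4, 82.0]
tcp_rot: [3.142, -0.001, -2.92]
contact_force: [-0.9, -0.6, 3.9]
opening: -0.002
```

```bash
python3 - <<'E'
from fit import *
i=grab_frame("top");hsv=cv2.cvtColor(i,cv2.COLOR_BGR2HSV)
m=cv2.inRange(hsv,(100,120,50),(125,255,255)); m[:, :190]=0;m[:195]=0;m[236:]=0;m[:,245:]=0
p=[517.6,188.3,.22];v,u=np.nonzero(m);c,s=np.cos(.22),np.sin(.22)
Y=[]
for a in zip(u,v):
    P=ray("top",a,55);d=P[:2]-p[:2];Y.append(-s*d[0]+c*d[1])
print(len(Y),np.percentile(Y,[5,50,95]) if Y else 0)
t=cv2.imread("pics/top0.png");
cv2.imwrite("pics/x.png",i)
E
```

```text
87 [-37.47806056 -33.39877171 -29.32788106]
```

Call:
servo_tool([
  [0,[0,2,-6],[0,0,0]],
  [0,[0,-16,-3],[0,0,0]],
  [0,[0,-14,0],[0,0,0]],
  [0,[0,0,6],[0,0,0]],
  [0,[0,0,3],[0,0,0]],
  [0,[0,0,0],[0,0,0]],
])

```text
clock: 8.32
eef_pos: [428.8, 153.5, 81.9]
tcp_rot: [-3.141, -0.001, -2.92]
contact_force: [-1.1, -2.3, 6.7]
opening: 0.003
```

Call:
servo_tool([
  [0,[0,4,-0.4],[0,0,0]],
  [0,[0,4,-0.2],[0,0,0]],
  [0,[0,4,0],[0,0,0]],
  [0,[0,4,0],[0,0,0]],
  [0,[0,4,0],[0,0,0]],
  [0,[0,4,0.3],[0,0,0]],
  [0,[0,4,0.4],[0,0,0]],
])

```text
clock: 9.2
eef_pos: [422.4, 181.5, 82.0]
tcp_rot: [3.141, -0.001, -2.92]
contact_force: [-1.6, -0.4, 4.5]
opening: -0.001
```

```bash
cat > g.py <<'E'
from fit import *
def meas(n):
    i=grab_frame(n);hsv=cv2.cvtColor(i,cv2.COLOR_BGR2HSV); c,s=np.cos(.22),np.sin(.22)
    V,U=np.mgrid[190:310,180:370]; 
    Y={}
    for nm,lo,hi,z in(("guide",(100,120,50),(125,255,255),55),("stack",(20,130,60),(35,255,255),48)):
        m=cv2.inRange(hsv,lo,hi);v,u=np.nonzero(m);K=[]
        for a in zip(u,v):
            P=ray(n,a,z);d=P[:2]-[517.6,188.3];x,y=c*d[0]+s*d[1],-s*d[0]+c*d[1]
            if -22<x<62 and abs(y)<66: K.append(y)
        Y[nm]=(len(K),np.percentile(K,[3,50,97]).round(1)) if K else 0
    print(n,Y)
if __name__=="__main__":
    meas("top");meas("side")
E
python3 g.py
```

```text
top {'guide': (80, array([-25.9, -22. , -17.9])), 'stack': (193, array([-10.6,  12.5,  46. ]))}
side {'guide': (128, array([-27.8, -20.2, -12.4])), 'stack': (330, array([-13. ,  12.4,  39.1]))}
```

Call:
servo_tool([
  [0,[0,2,-6],[0,0,0]],
  [0,[0,-16,-3],[0,0,0]],
  [0,[0,-14,0],[0,0,0]],
  [0,[0,0,6],[0,0,0]],
  [0,[0,0,3],[0,0,0]],
  [0,[0,4,-0.4],[0,0,0]],
  [0,[0,4,-0.2],[0,0,0]],
  [0,[0,4,0],[0,0,0]],
])

```text
clock: 10.3
eef_pos: [426.0, 165.7, 82.9]
tcp_rot: [-3.142, -0.001, -2.92]
contact_force: [-4.1, -2.4, 12.7]
opening: 0.001
```

Call:
servo_tool([
  [0,[0,3,0],[0,0,0]],
  [0,[0,2,0],[0,0,0]],
])

```text
clock: 10.55
eef_pos: [425.0, 170.1, 82.9]
tcp_rot: [-3.141, -0.0, -2.919]
contact_force: [0.8, -6.3, 12.0]
opening: 0.001
```

```bash
python3 g.py
```

```text
top {'guide': (28, array([-19.3, -15.9, -12.4])), 'stack': (177, array([-6.3, 24.1, 47. ]))}
side {'guide': (95, array([-21.8, -15.9, -10.4])), 'stack': (316, array([-11.3,  12.5,  39. ]))}
```

Call:
servo_tool([
  [0,[0,2,-0.2],[0,0,0]],
  [0,[0,2,0],[0,0,0]],
])

```text
clock: 10.9
eef_pos: [424.6, 174.2, 82.9]
tcp_rot: [-3.141, 0.001, -2.919]
contact_force: [0.5, -4.0, 6.1]
opening: 0.0
```

```bash
python3 g.py
```

```text
top {'guide': (39, array([-19.4, -15.9, -12.5])), 'stack': (170, array([-7.5, 24.5, 47.4]))}
side {'guide': (90, array([-21.3, -15.7, -10.5])), 'stack': (317, array([-11.2,  12.5,  39.1]))}
```

Call:
servo_tool([
  [0,[0,0,-10],[0,0,0]],
  [0,[0,0,-30],[0,0,0]],
  [0,[0,0,-20],[0,0,0]],
])

```text
clock: 11.38
eef_pos: [424.4, 174.5, 144.0]
tcp_rot: [3.141, 0.0, -2.92]
contact_force: [0.6, 0.2, 0.3]
opening: -0.001
```

```bash
python3 - <<'E'
from plan import *
import g
g.meas("side")
plan([516.8,-182.7,100],[np.pi,0,.074+np.pi/2],14,([424.6,174.2,142],[np.pi,0,-2.919]))
E
```

```text
side {'guide': (92, array([-21.5, -15.9, -10.5])), 'stack': (316, array([-11.3,  12.5,  39.1]))}
clock 11.425
[[[-0.8,-26.3,3.0],[-0.0,-0.0,7.04]],[[-4.0,-26.0,3.0],[-0.0,-0.0,7.04]],[[-7.2,-25.3,3.0],[-0.0,-0.0,7.04]],[[-10.2,-24.3,3.0],[-0.0,-0.0,7.04]],[[-13.1,-22.8,3.0],[-0.0,-0.0,7.04]],[[-15.8,-21.1,3.0],[-0.0,-0.0,7.04]],[[-18.3,-19.0,3.0],[-0.0,-0.0,7.04]],[[-20.5,-16.6,3.0],[-0.0,-0.0,7.04]],[[-22.3,-13.9,3.0],[-0.0,-0.0,7.04]],[[-23.9,-11.1,3.0],[-0.0,-0.0,7.04]],[[-25.1,-8.1,3.0],[-0.0,-0.0,7.04]],[[-25.9,-5.0,3.0],[-0.0,-0.0,7.04]],[[-26.3,-1.8,3.0],[-0.0,-0.0,7.04]],[[-26.3,1.5,3.0],[-0.0,-0.0,7.04]]]
```

Call:
servo_tool([
  [50,[-0.8,-26.3,3],[0,0,7]],
  [50,[-4,-26,3],[0,0,7]],
  [50,[-7.2,-25.3,3],[0,0,7]],
  [50,[-10.2,-24.3,3],[0,0,7]],
  [50,[-13.1,-22.8,3],[0,0,7]],
  [50,[-15.8,-21.1,3],[0,0,7]],
  [50,[-18.3,-19,3],[0,0,7]],
  [50,[-20.5,-16.6,3],[0,0,7]],
])

```text
clock: 12.42
eef_pos: [477.2, -30.4, 118.5]
tcp_rot: [-3.142, -0.0, 2.382]
contact_force: [-0.1, 0.2, 0.3]
opening: 0.584
```

Call:
servo_tool([
  [50,[-22.3,-13.9,3],[0,0,7]],
  [50,[-23.9,-11.1,3],[0,0,7]],
  [50,[-25.1,-8.1,3],[0,0,7]],
  [50,[-25.9,-5,3],[0,0,7]],
  [50,[-26.3,-1.8,3],[0,0,7]],
  [50,[-26.3,1.5,3],[0,0,7]],
  [50,[0,0,0],[0,0,0]],
])

```text
clock: 13.3
eef_pos: [517.8, -183.6, 100.4]
tcp_rot: [-3.142, -0.0, 1.651]
contact_force: [-0.7, -0.2, -1.0]
opening: 0.585
```

```bash
python3 - <<'E'
from plan import *
import g
g.meas("top")
i=grab_frame("top");j=grab_frame("side")
im=np.zeros((400,800,3),np.uint8);im[:,:400]=cv2.resize(i[185:285,170:270],(400,400),interpolation=2);im[:,400:]=cv2.resize(j[150:250,262:362],(400,400),interpolation=2)
cv2.imwrite("pics/c3.png",im)
plan([516.8,-182.7,8],[np.pi,0,.074+np.pi/2],4)
E
```

```text
top {'guide': (68, array([-19.4, -15.9, -12.4])), 'stack': (392, array([-8.2, 19.4, 47.3]))}
clock 13.45
[[[-0.2,-0.1,23.1],[-0.01,-0.01,0.14]],[[-0.2,-0.1,23.1],[-0.01,-0.01,0.14]],[[-0.2,-0.1,23.1],[-0.01,-0.01,0.14]],[[-0.2,-0.1,23.1],[-0.01,-0.01,0.14]]]
```

View pics/c3.png

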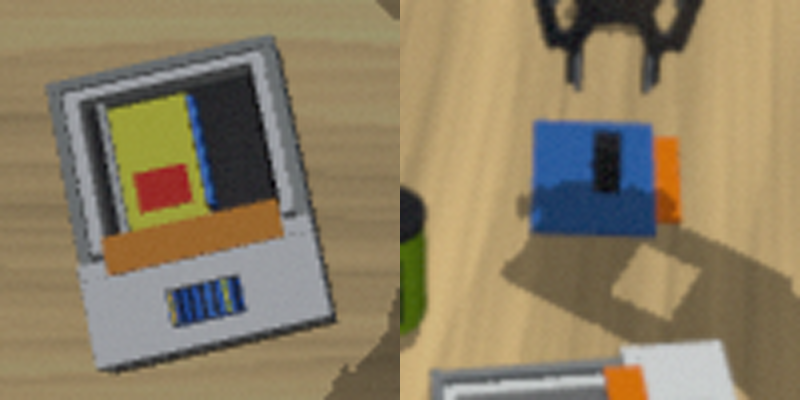

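Picture c3 shows the guide strip (187–215, 95–205) right against the tickets, and the tickets lie along the fence. The cover at right (595,180) is undisturbed and the open fingers are above it. Descending.

Call:
servo_tool([
  [50,[-0.5,-0.3,30],[0,0,0.3]],
  [50,[-0.3,-0.2,30],[0,0,0.2]],
  [50,[0,0,20],[0,0,0]],
  [50,[0,0,12],[0,0,0]],
  [50,[0,0,0],[0,0,0]],
])

```text
clock: 14.08
eef_pos: [516.7, -182.7, 8.4]
tcp_rot: [-3.14, -0.001, 1.645]
contact_force: [-0.1, -1.0, -0.2]
opening: 0.582
```

Call:
servo_tool([
  [0,[0,0,0],[0,0,0]],
  [0,[0,0,0],[0,0,0]],
  [0,[0,0,0],[0,0,0]],
  [0,[0,0,0],[0,0,0]],
], force=60)

```text
clock: 14.58
eef_pos: [517.9, -183.5, 9.8]
tcp_rot: [3.14, 0.001, 1.644]
contact_force: [-0.7, 1.6, 7.3]
opening: 0.271
```

```bash
cat > ins.py <<'E'
from plan import *
S=np.array([536.1,192.4,62]);YAW=.22;H=9.8
def tgt(xc,zc,th,yc=0,h=None,off=(0,0)):
    """cover base at xc,yc,zc from the seat, far edge raised th -> TCP pose"""
    Rz=R.from_euler("z",YAW);Rc=Rz*R.from_euler("y",-th)
    pos=S+Rz.apply([xc,yc,zc])+Rc.apply([off[0],off[1],H if h is None else h])
    return pos,(Rc*R.from_euler("z",np.pi/2)*R.from_euler("x",np.pi)).as_euler("xyz")
E
python3 - <<'E'
from ins import *
p,r=tgt(22,70,0); print(p,r)
plan(p,r,12,([517.9,-183.5,p[2]],[np.pi,0,1.645]))
E
```

```text
[557.56974389 197.20105171 141.8       ] [3.14159265 0.         1.79079633]
clock 14.575
[[[31.4,5.6,0.0],[-0.0,0.0,-0.7]],[[31.3,6.0,0.0],[-0.0,0.0,-0.7]],[[31.2,6.4,0.0],[-0.0,0.0,-0.7]],[[31.2,6.8,0.0],[-0.0,0.0,-0.7]],[[31.1,7.2,0.0],[-0.0,0.0,-0.7]],[[31.0,7.5,0.0],[-0.0,0.0,-0.7]],[[30.9,7.9,0.0],[-0.0,0.0,-0.7]],[[30.8,8.3,0.0],[-0.0,0.0,-0.7]],[[30.7,8.7,0.0],[-0.0,0.0,-0.7]],[[30.6,9.0,0.0],[-0.0,0.0,-0.7]],[[30.5,9.4,0.0],[-0.0,0.0,-0.7]],[[30.4,9.8,0.0],[-0.0,0.0,-0.7]]]
```

Call:
servo_tool([
  [0,[0,0,-5],[0,0,0]],
  [0,[0,0,-20],[0,0,0]],
  [0,[0,0,-35],[0,0,0]],
  [0,[0,0,-35],[0,0,0]],
  [0,[0,0,-37],[0,0,0]],
  [0,[0,0,0],[0,0,0]],
])

```text
clock: 15.32
eef_pos: [518.8, -184.0, 143.6]
tcp_rot: [3.137, 0.002, 1.644]
contact_force: [1.1, 0.3, -2.7]
opening: 0.269
```

Call:
servo_tool([
  [0,[31.4,5.6,0],[0,0,-0.7]],
  [0,[31.3,6,0],[0,0,-0.7]],
  [0,[31.2,6.4,0],[0,0,-0.7]],
  [0,[31.2,6.8,0],[0,0,-0.7]],
  [0,[31.1,7.2,0],[0,0,-0.7]],
  [0,[31,7.5,0],[0,0,-0.7]],
  [0,[30.9,7.9,0],[0,0,-0.7]],
  [0,[30.8,8.3,0],[0,0,-0.7]],
])

```text
clock: 16.32
eef_pos: [542.7, 71.3, 139.3]
tcp_rot: [-3.139, -0.0, 1.742]
contact_force: [0.6, 0.3, -2.9]
opening: 0.271
```

Call:
servo_tool([
  [0,[30.7,8.7,0],[0,0,-0.7]],
  [0,[30.6,9,0],[0,0,-0.7]],
  [0,[30.5,9.4,0],[0,0,-0.7]],
  [0,[30.4,9.8,0],[0,0,-0.7]],
  [0,[0,0,0],[0,0,0]],
  [0,[0,0,0],[0,0,0]],
])

```text
clock: 17.08
eef_pos: [556.0, 196.7, 139.6]
tcp_rot: [-3.139, 0.001, 1.791]
contact_force: [0.2, -0.7, -2.0]
opening: 0.269
```

```bash
python3 - <<'E'
from ins import *
s=sense();print(s["eef_pos"],s["tcp_rot"],s["contact_force"],s["clock"])
i=grab_frame("top");j=grab_frame("side")
cv2.imwrite("pics/t4.png",i);cv2.imwrite("pics/s4.png",j)
im=np.zeros((400,800,3),np.uint8);im[:,:400]=cv2.resize(i[175:275,160:260],(400,400),interpolation=2);im[:,400:]=cv2.resize(j[205:305,252:352],(400,400),interpolation=2)
cv2.imwrite("pics/c4.png",im)
E
```

```text
[555.98949312 196.71050118 139.60885399] [-3.13935770e+00  6.03999003e-04  1.79095053e+00] [ 0.18051214 -0.71473038 -2.03446145] 17.075
```

View pics/c4.png

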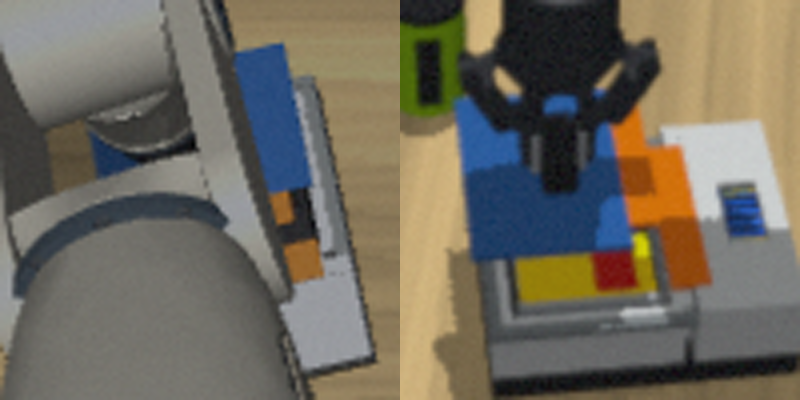

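```bash
cat > cf.py <<'E'
from ins import *
from scipy.optimize import least_squares
def cfit(obs,tilt=0):
    s=sense();Rt=Rm(s["tcp_rot"]);Rc=Rt*R.from_euler("x",np.pi)*R.from_euler("z",-np.pi/2)  # nominal cover axes
    def f(v): 
        Rr=Rc*R.from_rotvec([0,v[4],v[3]]); c=s["eef_pos"]+Rc.apply([v[0],v[1],-v[2]])
        return np.concatenate([*[proj(n,c+Rr.apply(P))-uv for n,uv,P in obs],[(v[0])/3,v[3]/.02,v[4]/.02]])
    r=least_squares(f,[0,0,10,0,0],loss="soft_l1"); print("cover in tool: dx dy -h yaw tilt",r.x.round(3)); print(f(r.x)[:-3].reshape(-1,2).round(1).tolist())
E
python3 - <<'E'
from cf import *
def T(u,v): return np.array([(u+.5)/4-.5+160,(v+.5)/4-.5+175])
def Sd(u,v): return np.array([(u-400+.5)/4-.5+252,(v+.5)/4-.5+205])
cfit([("top",T(284,43),(64,-73,5)),("top",T(310,188),(-42,-73,5)),("top",T(294,219),(-64,-55,5)),
("side",Sd(470,261),(64,73,5)),("side",Sd(634,250),(-42,73,5)),("side",Sd(456,98),(64,-73,5)),("side",Sd(641,107),(-64,-55,5))])
E
```

```text
cover in tool: dx dy -h yaw tilt [-1.649e+00  1.508e+00  9.596e+00 -4.000e-03 -3.000e-03]
[[-0.3, 0.2], [0.4, -0.2], [-0.4, 1.1], [0.0, -0.3], [-0.3, -0.4], [-0.4, 0.6], [-0.6, -0.0]]
```

```bash
python3 - <<'E'
from ins import *
a=tgt(22,50,.2,off=(1,-1.5));b=tgt(21,16,.2,off=(1,-1.5))
plan(*a,4); plan(*b,3,a)
E
```

```text
clock 17.175
[[[-0.2,0.1,4.6],[-2.88,0.01,-0.01]],[[-0.2,-0.1,4.6],[-2.88,0.01,-0.01]],[[-0.2,-0.4,4.6],[-2.88,0.01,-0.01]],[[-0.2,-0.6,4.5],[-2.88,0.01,-0.01]]]
clock 17.175
[[[-0.0,-2.6,11.0],[0.0,0.0,0.0]],[[-0.0,-2.6,11.0],[0.0,0.0,0.0]],[[-0.0,-2.6,11.0],[0.0,0.0,0.0]]]
```

Call:
servo_tool([
  [0,[-0.2,0.1,4.6],[-2.88,0,0]],
  [0,[-0.2,-0.1,4.6],[-2.88,0,0]],
  [0,[-0.2,-0.4,4.6],[-2.88,0,0]],
  [0,[-0.2,-0.6,4.5],[-2.88,0,0]],
  [0,[0,0,0],[0,0,0]],
])

```text
clock: 17.8
eef_pos: [556.1, 195.4, 121.8]
tcp_rot: [2.943, 0.0, 1.79]
contact_force: [0.4, 0.3, -2.7]
opening: 0.276
```

```bash
python3 - <<'E'
from ins import *
b=tgt(21,16,.2,off=(1,-1.5)); print(b); plan(*b,3)
i=grab_frame("side");t=grab_frame("top")
cv2.imwrite("pics/s5.png",i)
E
```

```text
(array([555.97760259, 195.30797125,  87.80332179]), array([2.94159265, 0.        , 1.79079633]))
clock 17.8
[[[-0.0,-2.3,11.1],[-0.02,0.01,-0.02]],[[-0.0,-2.3,11.1],[-0.02,0.01,-0.02]],[[-0.0,-2.3,11.1],[-0.02,0.01,-0.02]]]
```

Call:
servo_tool([
  [0,[0,-2.3,11.1],[0,0,0]],
  [0,[0,-2.3,11.1],[0,0,0]],
  [0,[0,-1.1,5.5],[0,0,0]],
  [0,[0,-1.1,5.5],[0,0,0]],
  [0,[0,0,0],[0,0,0]],
])

```text
clock: 18.52
eef_pos: [557.2, 196.6, 87.9]
tcp_rot: [2.942, 0.0, 1.791]
contact_force: [0.1, 0.5, -2.2]
opening: 0.262
```

```bash
python3 - <<'E'
from ins import *
i=grab_frame("top");j=grab_frame("side")
im=np.zeros((400,800,3),np.uint8);im[:,:400]=cv2.resize(i[175:275,160:260],(400,400),interpolation=2);im[:,400:]=cv2.resize(j[215:315,262:362],(400,400),interpolation=2)
cv2.imwrite("pics/c6.png",im)
b=tgt(0,16,.2,off=(1,-1.5)); print(b); plan(*b,6)
E
```

```text
(array([535.48375615, 190.72514916,  87.80332179]), array([2.94159265, 0.        , 1.79079633]))
clock 18.625
[[[-0.2,-3.8,-0.6],[0.01,0.0,-0.0]],[[-0.2,-3.8,-0.6],[0.01,0.0,-0.0]],[[-0.2,-3.8,-0.6],[0.01,0.0,-0.0]],[[-0.2,-3.8,-0.6],[0.01,0.0,-0.0]],[[-0.2,-3.8,-0.6],[0.01,0.0,-0.0]],[[-0.2,-3.8,-0.6],[0.01,0.0,-0.0]]]
```

View pics/c6.png

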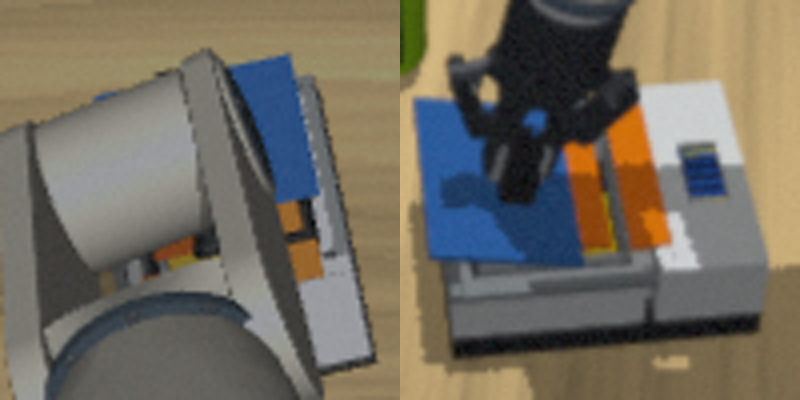

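```bash
python3 - <<'E'
from cf import *
def T(u,v): return np.array([(u+.5)/4-.5+160,(v+.5)/4-.5+175])
def Sd(u,v): return np.array([(u-400+.5)/4-.5+262,(v+.5)/4-.5+215])
cfit([("top",T(290,55),(64,-73,5)),("top",T(318,191),(-42,-73,5)),("top",T(300,229),(-64,-55,5)),
("side",Sd(414,98),(64,-73,5)),("side",Sd(432,259),(64,73,5)),("side",Sd(582,266),(-42,73,5)),("side",Sd(616,250),(-64,55,5))])
E
```

```text
cover in tool: dx dy -h yaw tilt [-1.027e+00  1.726e+00  9.011e+00  2.000e-03 -3.000e-03]
[[-0.6, -0.2], [0.1, 1.1], [0.2, 0.3], [-0.3, 0.2], [-0.6, -0.1], [0.6, 0.2], [-1.1, -0.6]]
```

Call:
servo_tool([
  [0,[0,-4,-0.6],[0,0,0]],
  [0,[0,-4,-0.8],[0,0,0]],
  [0,[0,-4,-0.8],[0,0,0]],
  [0,[0,0,0],[0,0,0]],
])

```text
clock: 19.12
eef_pos: [545.1, 193.9, 88.4]
tcp_rot: [2.941, 0.0, 1.791]
contact_force: [-0.4, 0.1, -2.3]
opening: 0.271
```

Call:
servo_tool([
  [0,[-0.3,-3.5,-0.4],[0,0,0]],
  [0,[-0.3,-3.3,-0.5],[0,0,0]],
  [0,[-0.2,-2,-0.3],[0,0,0]],
  [0,[0,0,0],[0,0,0]],
])

```text
clock: 19.62
eef_pos: [536.9, 191.2, 87.7]
tcp_rot: [2.941, 0.0, 1.791]
contact_force: [-0.0, 0.8, -1.9]
opening: 0.266
```

Call:
servo_tool([
  [0,[0,-1.5,-0.3],[0,0,0]],
  [0,[0,0,0],[0,0,0]],
])

```text
clock: 19.88
eef_pos: [535.5, 190.9, 87.7]
tcp_rot: [2.941, 0.0, 1.791]
contact_force: [-0.4, -0.3, -2.8]
opening: 0.269
```

Call:
servo_tool([
  [0,[0,-1,-0.2],[0,0,0]],
  [0,[0,0,0],[0,0,0]],
])

```text
clock: 20.12
eef_pos: [534.5, 190.7, 87.7]
tcp_rot: [2.941, 0.0, 1.791]
contact_force: [0.2, 0.5, -1.6]
opening: 0.269
```

```bash
python3 - <<'E'
from ins import *
w=dict(off=(1,-1.5))
k=[tgt(-.9,13.7,.2,**w),tgt(-.3,7.2,.1,**w),tgt(0,.7,0,**w)]
plan(*k[0],2);plan(*k[1],3,k[0]);plan(*k[2],3,k[1]);print(k)
E
```

```text
clock 20.125
[[[-0.1,-0.2,1.1],[0.03,0.0,-0.01]],[[-0.1,-0.2,1.1],[0.03,0.0,-0.01]]]
clock 20.125
[[[0.0,0.1,2.2],[1.91,0.0,-0.0]],[[0.0,0.2,2.2],[1.91,0.0,-0.0]],[[0.0,0.2,2.2],[1.91,0.0,-0.0]]]
clock 20.125
[[[0.0,0.2,2.2],[1.91,-0.0,0.0]],[[0.0,0.3,2.2],[1.91,-0.0,0.0]],[[0.0,0.4,2.2],[1.91,-0.0,0.0]]]
[(array([534.60544845, 190.5287425 ,  85.50332179]), array([2.94159265, 0.        , 1.79079633])), (array([536.1508109 , 190.87431556,  79.05087424]), array([3.04159265, 0.        , 1.79079633])), (array([537.40324188, 191.15438345,  72.5       ]), array([3.14159265, 0.        , 1.79079633]))]
```

Call:
servo_tool([
  [0,[-0.1,-0.2,1.1],[0,0,0]],
  [0,[-0.1,-0.2,1.1],[0,0,0]],
  [0,[0,0.1,2.2],[1.91,0,0]],
  [0,[0,0.2,2.2],[1.91,0,0]],
  [0,[0,0.2,2.2],[1.91,0,0]],
  [0,[0,0,0],[0,0,0]],
])

```text
clock: 20.88
eef_pos: [536.8, 191.0, 78.9]
tcp_rot: [3.04, -0.0, 1.79]
contact_force: [-0.3, -0.7, -2.2]
opening: 0.269
```

Call:
servo_tool([
  [0,[0,0.1,2.2],[1.91,0,0]],
  [0,[0,0.2,2.2],[1.91,0,0]],
  [0,[0,0,0],[0,0,0]],
])

```text
clock: 21.25
eef_pos: [536.9, 191.0, 74.4]
tcp_rot: [3.107, 0.0, 1.791]
contact_force: [0.3, 0.7, -1.8]
opening: 0.266
```

Call:
servo_tool([
  [0,[0,0,2],[1.91,0,0]],
  [0,[0,0,0],[0,0,0]],
  [0,[0,0,0],[0,0,0]],
])

```text
clock: 21.62
eef_pos: [536.8, 191.0, 72.7]
tcp_rot: [3.14, 0.0, 1.791]
contact_force: [0.1, 0.6, -1.8]
opening: 0.268
```

```bash
python3 - <<'E'
from ins import *
i=grab_frame("top");j=grab_frame("side")
im=np.zeros((400,800,3),np.uint8);im[:,:400]=cv2.resize(i[175:275,160:260],(400,400),interpolation=2);im[:,400:]=cv2.resize(j[215:315,262:362],(400,400),interpolation=2)
cv2.imwrite("pics/c7.png",im)
E
```

```text
(no output)
```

View pics/c7.png

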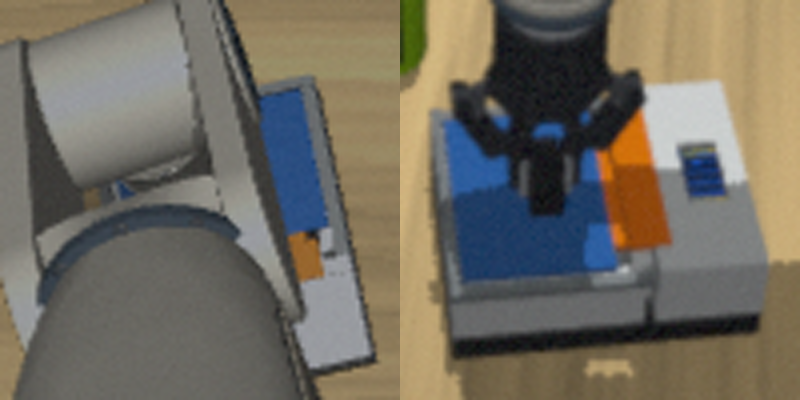

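The cover lies flat inside the rim (edges at (448–620, 110–285) in the side crop), with its tongue under the lip at (610,240). I lower the last bit until it touches.

Call:
servo_tool([
  [0,[0,0,0.6],[0,0,0]],
  [0,[0,0,0.3],[0,0,0]],
  [0,[0,0,0],[0,0,0]],
])

```text
clock: 22.1
eef_pos: [536.9, 191.1, 71.8]
tcp_rot: [3.14, 0.0, 1.791]
contact_force: [0.4, -0.7, -1.6]
opening: 0.266
```

Call:
servo_tool([
  [0,[0,0,0.4],[0,0,0]],
  [0,[0,0,0],[0,0,0]],
])

```text
clock: 22.35
eef_pos: [536.9, 191.1, 71.8]
tcp_rot: [3.141, -0.0, 1.791]
contact_force: [-2.5, -0.3, 5.6]
opening: 0.265
```

Call:
servo_tool([
  [44,[0,0,-0.3],[0,0,0]],
  [44,[0,0,0],[0,0,0]],
  [44,[0,0,0],[0,0,0]],
  [44,[0,0,-10],[0,0,0]],
  [44,[0,0,-20],[0,0,0]],
  [44,[0,0,-40],[0,0,0]],
  [44,[0,0,-50],[0,0,0]],
])

```text
clock: 23.22
eef_pos: [536.2, 190.8, 192.8]
tcp_rot: [-3.141, 0.0, 1.791]
contact_force: [1.4, 0.1, -0.1]
opening: 0.512
```

Call:
servo_tool([
  [44,[-40,-10,-20],[0,0,0]],
  [44,[-50,-10,0],[0,0,0]],
  [44,[-50,-10,0],[0,0,0]],
  [44,[-50,-10,0],[0,0,0]],
  [44,[-50,-10,0],[0,0,0]],
  [44,[-50,-10,0],[0,0,0]],
  [44,[0,0,0],[0,0,0]],
])

```text
clock: 24.1
eef_pos: [541.5, -108.2, 212.4]
tcp_rot: [3.14, 0.001, 1.787]
contact_force: [-0.0, -0.3, 0.8]
opening: 0.513
```

```bash
python3 - <<'E'
from ins import *
i=grab_frame("top");j=grab_frame("side")
im=np.zeros((400,800,3),np.uint8);im[:,:400]=cv2.resize(i[175:275,160:260],(400,400),interpolation=2);im[:,400:]=cv2.resize(j[215:315,262:362],(400,400),interpolation=2)
cv2.imwrite("pics/c8.png",im)
s=sense();print(s["clock"],s["contact_force"],s["eef_pos"])
E
```

```text
24.2 [-0.15273043  0.682157    0.11910866] [ 541.41861031 -105.39136422  212.07942107]
```

View pics/c8.png

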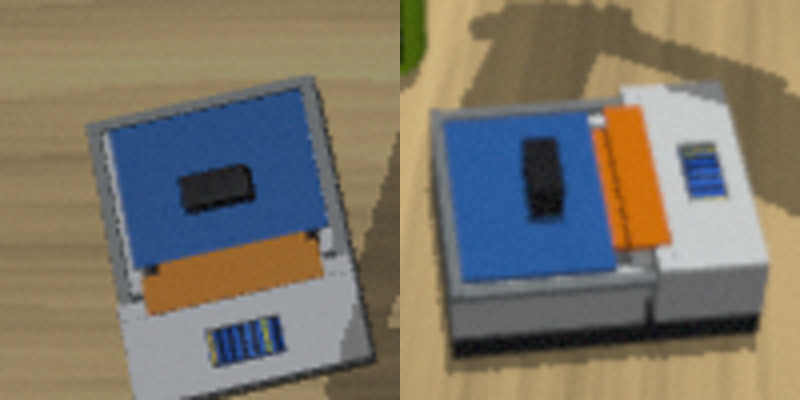

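```bash
python3 - <<'E'
from fit import *
from scipy.optimize import least_squares
def T(u,v): return np.array([(u+.5)/4-.5+160,(v+.5)/4-.5+175])
def Sd(u,v): return np.array([(u-400+.5)/4-.5+262,(v+.5)/4-.5+215])
obs=[("top",T(107,129),(64,73,5)),("top",T(305,92),(64,-73,5)),("top",T(328,229),(-42,-73,5)),("top",T(134,268),(-42,73,5)),
("side",Sd(444,119),(64,-73,5)),("side",Sd(463,281),(64,73,5)),("side",Sd(617,272),(-42,73,5)),("side",Sd(588,114),(-42,-73,5))]
Rz=R.from_euler("z",.22)
f=lambda v:np.concatenate([proj(n,np.array([536.1,192.4,62])+Rz.apply(v[:3]+R.from_rotvec(v[3:]).apply(P)))-uv for n,uv,P in obs])
r=least_squares(f,[0]*6,loss="soft_l1");print(r.x.round(3));print(r.fun.round(1))
E
```

```text
[-0.959 -1.195  0.318 -0.011 -0.028 -0.013]
[ 0.5  0.4 -0.8 -0.3  0.2  0.1 -0.1  0.5  0.1  0.2 -0.7 -0.3 -0.2 -0.
  0.2 -0. ]
```

```bash
python3 -c "
from rig import *
print(sign_off())"
```

```text
the job is handed in; nothing more can be done
None
```

The printer is ready and handed in: the guide holds the tickets against the fence, and the cover is seated with its tongue under the lip. The clock stood at about 24 s of the 64 s when I handed it in.

**Guide:** I rolled the thumbwheel in four strokes with the closed fingertip until it stalled. The drag rose to about 4–6 N and the guide stopped moving, still touching the tickets in the picture. The press on the crest went over the suggested 10 N for short moments, about 14 N at most.

**Cover:** I gripped it by the handle and slid the tongue under the lip with the far edge raised 0.2 rad. I then turned the edge down, felt the seat at the expected height, and let go.

**Last checks:**
- The final pictures show the cover inside all the rims, with the gripper clear of it.
- The corner fit put it about 1 mm off centre in x and y and 0.3 mm from seat height.
- That fit also gave a tilt of 0.01–0.03 rad. I took this as pixel noise, because a cover resting on the far rim would show about 0.06 rad.
- I did not take a last picture check of the tins, carton and tape roll. No move came near them.

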